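Prop the tool case lid on its long stay

ROBOT

A 6-joint arm with a two-finger parallel gripper is mounted at the origin on a cart in front of the work surface, level with it; the furniture and walls round the work are solid. World frame = base frame: x ahead of the robot, y to its left, z up, the work surface at z = 0. Lengths are in m, angles in rad, forces in N, time in s.
With the tool pointing down it reaches from about 0.3 to 0.775 m from the base axis. Payload 14.6 kg.
Tool frame: the origin (TCP) lies on the centre line of the jaws, within the pads' length; the fingertips stand ctrl.tcp_to_tips ahead of it and the grasp point (between the pads) lies 2 mm behind it (ctrl.tcp_to_tips is the distance from the TCP to the fingertips, in m); z points along the fingers, y is the line along which they close (so a half turn about z gives the same grasp; the last joint's range is limited). The gripper opens to 94 mm and grips with 3 to 60 N. Pads are 16 mm wide; open, the fingers measure 119 mm over their backs; the gripper's body (75 mm by 177 mm) begins 78 mm behind the grasp point.
Start: joints at [1.125, 0.3, 1.521, -0, 1.321, -0.067], TCP at [0.203, 0.511, 0.222] pointing down, gripper open.
Joint ranges: [-3.03, 3.03], [-0.79, 2.21], [0.23, 2.52], [-1.04, 4.18], [0, 3.07], [-2.55, 2.55]. Speed limits (rad/s): [2.22, 2.22, 2.57, 3.14, 3.14, 3.14].

INTERFACE

Orientations are given as [roll, pitch, yaw] about the fixed x, y, z axes, in that order (R = Rz(yaw) Ry(pitch) Rx(roll)).
In Python, from station import telemetry, viewer, hand_in, ctrl gives the robot as it stands.
- The arm moves only by the tool step_arm, never from a script. Its argument "plan" is a list of rows, each an object of numbers: "dx", "dy", "dz": the shift along the tool's x, y, z scaled (see below); "rx", "ry", "rz": the turn, a rotation vector about the tool's x, y, z scaled (see below); "claw": the closure, from 0 (fully open) to 1 (shut). In form: [{"dx": .., "dy": .., "dz": .., "rx": .., "ry": .., "rz": .., "claw": ..}, ...]. A call has 1 to 10 rows; each row shifts and turns the commanded pose from where the row before left it, along the tool's axes as they then stand; what a row does not reach is not made up. The controller multiplies each number of a shift by 0.1 m and each number of a turn by 90 degrees. A row lasts 1/10 s, in which the tool goes at most 50 mm and 8.59 degrees, less where a joint would pass 70% of its speed; a pose out of reach is approached as far as the arm can. A call with a number of a shift or a turn outside -1 to 1 is refused whole. A call with a gripper value outside its range is refused whole. The fingers move at their own pace and stop on an object; "grip_force" is the grip in N (left out, the last holds). Time passes only in rows, so rows that do not move let the fingers close. It gives the time, the measured TCP pose, the force, the opening and the grip force at its end, in the units of the state.
- telemetry.get_obs(): the state, without advancing time (a new reading comes with each control period).
- viewer.camera(name): name is "side" or "top" or "wrist"; returns a dict with "img" (480x640x3 uint8, red, green, blue), "z_map" (480x640 float32, m along the optical axis (not along the pixel's ray), 0 where there is no reading), "fx", "fy", "cx", "cy" (pixels), "R" (3x3) and "t" (3): a world point X has camera coordinates R X + t; the wrist camera has in their place "tool_from_camera" (4x4, takes a point from camera to tool coordinates, whose origin is the TCP and whose axes are the flange's). Camera axes: x right, y down, z forward; pixel columns grow to the right and rows downward; lengths in m; the calibration is good to about 2 mm. The wrist camera is an equidistant fisheye: a pixel r from the principal point sees the ray r / f radians off the axis. A picture is of the moment at which its call begins: read the wrist's pose just before it.
- hand_in(): hands the job in; it is judged then, once.
Trained networks look in a picture, given as the dict that the camera call returned (one of the last four; its "shot" number tells which), for a name from the list of things; names that differ only in an ending like _2 or _b are one class to them, and where a whole thing is asked for, a point or a joint stands for the part that bears it (a point fixed in the world has none). Each returns a list of dicts, best first, with "score" (0 to 1); they miss things now and then, are a little off and sometimes report something else, mostly with a low value. They report only what shows in the picture. A call takes as long as a camera call.
- viewer.recognise(target, picture): "rect" ([left, top, right, bottom] in pixels, round what is visible of it).
The state is a dict: "time_s": time; "qpos": joint angles; "joint_vel": joint speeds; "tau": joint torques, N m; "ee_pos": TCP position; "eef_rot": TCP orientation; "force": force on the tool from outside, world axes, zero at the start; "moment": the same for the moment, N m; "grip_width": finger opening in m; "grip_force": force on a finger pad.
Only numpy, scipy, OpenCV 4.12 (cv2) and the standard library are available. Lean on these libraries where they do the work, as an engineer would, in place of code of your own. Each camera call takes 0.05 s, during which the arm holds its last target. There are 200 camera calls.

TASK

The lid of the plywood tool case has been thrown right back. Flip the long stay up as far as it goes, then tip the lid forward so that it comes down and rests on it, propped half open to keep dust off the chisels. Leave the short stay folded down.

Things in the scene. Friction and masses are not known exactly. Their poses are not given: they have to be found in the camera images.
- case: Open plywood tool case, fixed, 200 mm deep (its x) x 340 wide (y) x 70 high, walls and floor 12. Origin: centre of underside; x to the hinged side away from the robot, y left, z up. Chisels and a pencil on its floor, tops under 40 mm. Two steel stays lie along y in one line at x = -30, centres at z = 58: long one hinged at the right (-y) wall, short one at the left; free ends towards the middle.
- lid (a joint): Lid hinge, rad: 0 shut, 1.75 thrown back on its stop (start). Flat panel 200 long, 340 wide, 12 mm thick, 0.4 kg; axis along case y at x = 100, z = 70 mm, in its underside. Thrown back, its free edge is at x = 136 to 148, z = 265 (case frame). Past upright (under 1.57) it sinks forward by its weight, damped, in 1 to 4 s. On the long stay it reads about 0.85, on the short one 0.52.
- long_stay (a joint): Long stay's pivot, rad: 0 folded flat (start), 1.57 upright, 1.75 fully up on its stop, where it stays by its weight. Bar 10 x 10 mm, 150 mm from pivot to the centre of a 12 mm round boss at its free end; 60 g, turns freely. Pivot at case x -30, y -130, z 58 mm, axis along x: folded it points to +y, swings up and over towards -y. Under it only a wooden rest, 50 mm from the pivot.
- short_stay (a joint): Short stay's pivot, rad: 0 folded flat (start), 1.75 fully up. The same kind of bar, 80 mm long. Pivot at case x -30, y +130, z 58 mm; folded it points to -y. To be left folded.

How it is judged:
On the way, in this order (a step that is already met when the one before it is completed fails the run):
1. the long stay is fully up while the lid is still thrown back (value of joint long_stay above 1.6 rad and value of joint lid above 1.4 rad), for 0.2 s.
2. the lid has come down onto the long stay (value of joint lid between 0.75 and 0.95 rad and value of joint long_stay above 1.6 rad), for 0.2 s.
At the end, for the whole second after the job is handed in: The long stay is up past upright (above 1.6 rad), the lid is at rest on it (0.75 to 0.95 rad, about 43 to 54 degrees open) and the short stay is folded down (below 0.2 rad) (all of step 2 and value of joint short_stay below 0.2 rad and velocity of joint lid between -0.05 and 0.05 rad/s); the robot touches nothing.
It fails at once if the short stay is flipped up (value of joint short_stay above 0.6 rad).
It also fails if it takes over 53 s, if anything falls off the work surface, if the arm or the gripper's body presses on something with over 40 N, if the wrist force passes 120 N, or if a joint passes its speed limit or range.

## Working session

There is one attempt and no reset: what is moved stays moved. The work goes in short steps, Python scripts to look and compute and a tool call to move; the robot and the scene stay as the last step left them, time stands still between calls to the robot, and variables do not carry over. Pictures are saved under pics/ and viewed, at most 10 in all, crops included, and the job is handed in when it is done.

Besides the shell and the picture viewer there is one more tool, called after "Emit:" as name(argument=value, ...) on one line, values as JSON. step_arm: Moves the arm, as the interface text tells. Shifts and turns lie within -1 to 1; 1 stands for 0.1 m of shift or 90 degrees of turn. Its arguments: {"type":"object","properties":{"plan":{"type":"array"},"grip_force":{"type":"number"}},"required":["plan"]}

```bash
mkdir -p pics
python3 - <<'E'
from station import telemetry, viewer, ctrl
import cv2,numpy as np
o=telemetry.get_obs();print(o,ctrl.tcp_to_tips)
for n in ("side","top"):
    p=viewer.camera(n)
    cv2.imwrite(f"pics/{n}0.png",p["img"][:,:,::-1]); np.savez(f"{n}0.npz",**{k:p[k] for k in("img","z_map","fx","fy","cx","cy","R","t")})
    for t in("case","lid","long_stay","short_stay"):
        print(n,t,[(np.round(d["rect"]),round(d["score"],2)) for d in viewer.recognise(t,p)[:2]])
E
```

```text
{'time_s': 0.0, 'qpos': array([ 1.12538374e+00,  3.00490346e-01,  1.52157977e+00, -1.57229245e-05,
        1.32070525e+00, -6.66216144e-02]), 'joint_vel': array([ 0.00028213,  0.00085479, -0.00130398,  0.00044848,  0.00067988,
       -0.00049346]), 'tau': array([ 5.63646372e-04, -5.31828904e+01, -3.52712417e+01,  7.08940532e-02,
        2.45553948e-02, -1.16721890e-04]), 'ee_pos': array([0.20330036, 0.51078374, 0.22187632]), 'eef_rot': array([-3.14041156e+00, -6.35399525e-05,  2.76280554e+00]), 'force': array([-0.15736111, -0.28176471, -0.22458459]), 'moment': array([-0.03122179,  0.03782827, -0.04554458]), 'grip_force': 0.0, 'grip_width': 0.09445471006027395} 0.017
side case []
side lid [(array([226., 132., 276., 301.]), 0.78), (array([333., 228., 340., 263.]), 0.38)]
side long_stay [(array([333., 226., 342., 261.]), 0.58)]
side short_stay [(array([339., 266., 352., 294.]), 0.76)]
top case [(array([166., 132., 463., 355.]), 0.59)]
top lid [(array([163., 133., 464., 217.]), 0.88)]
top long_stay [(array([164., 134., 466., 216.]), 0.48)]
top short_stay [(array([229., 298., 291., 308.]), 0.83)]
```

View pics/top0.png

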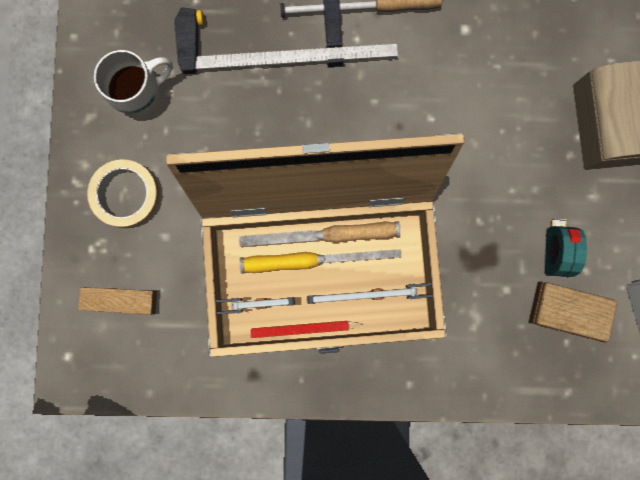

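View pics/side0.png

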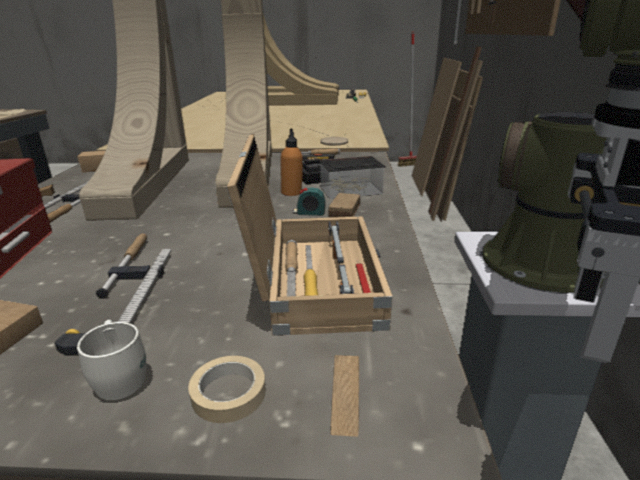

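The top view shows the case, lid thrown back upward (+x). The long stay runs from its pivot near (425,291) to its boss near (311,298), and the short stay from (225,305) to (296,300).

```bash
cat > h.py <<'E'
import numpy as np,cv2
def cloud(p):
    v,u=np.mgrid[:480,:640]; z=p["z_map"]
    c=np.stack([(u-p["cx"])/p["fx"]*z,(v-p["cy"])/p["fy"]*z,z],-1)
    return (c-p["t"])@p["R"]
E
python3 - <<'E'
from h import *
p=np.load("top0.npz");W=cloud(p);Z=W[...,2]
print("cam",-p["R"].T@p["t"])
m=(abs(Z-.07)<.006);m[:200]=0;m[:,:190]=0;m[:,460:]=0
P=W[m][:,:2].astype(np.float32)
c,s,a=cv2.minAreaRect(P*1000);print(len(P),c,s,a,cv2.boxPoints((c,s,a)))
for r0,r1,c0,c1 in((284,308,300,436),(292,314,215,302)):
    S=W[r0:r1,c0:c1];q=(abs(S[...,2]-.06)<.012)
    vv,uu=np.nonzero(q);
    for k in range(0,c1-c0,6):
        b=q[:,k]
        if b.any():print(c0+k,np.round(S[:,k][b].mean(0),4),b.sum())
E
```

```text
cam [0.44010017 0.1052106  0.91968818]
7330 (462.41583251953125, 93.40982055664062) (210.22592163085938, 343.46826171875) 5.989267349243164 [[339.95752 253.23883]
 [375.79572 -88.3546 ]
 [584.87415 -66.41919]
 [549.03595 275.17426]]
306 [0.4375 0.1167 0.0598] 2
312 [0.4341 0.1078 0.0639] 9
318 [0.4343 0.0991 0.0643] 7
324 [0.436  0.0903 0.0639] 7
330 [0.4362 0.0815 0.063 ] 7
336 [0.4379 0.0729 0.0649] 7
342 [0.4381 0.064  0.0632] 7
348 [0.4397 0.0553 0.0635] 7
354 [0.44   0.0466 0.0645] 7
360 [0.4416 0.0378 0.0638] 7
366 [0.4418 0.0291 0.0646] 7
372 [0.4435 0.0203 0.0643] 7
378 [0.4437 0.011  0.0598] 11
384 [0.4454 0.0025 0.063 ] 7
390 [ 0.4456 -0.0061  0.064 ] 7
396 [ 0.4473 -0.0149  0.0645] 7
402 [ 0.4475 -0.0238  0.0639] 7
408 [ 0.4483 -0.0325  0.0645] 12
414 [ 0.4482 -0.0412  0.0652] 15
420 [ 0.449  -0.0498  0.0665] 5
426 [ 0.4492 -0.0586  0.0662] 5
432 [ 0.4427 -0.0676  0.0659] 23
215 [0.4257 0.2483 0.0648] 22
221 [0.4189 0.2388 0.0679] 5
227 [0.4211 0.2304 0.0669] 6
233 [0.4231 0.2222 0.0644] 14
239 [0.4229 0.2134 0.0653] 13
245 [0.4245 0.2049 0.0643] 7
251 [0.4247 0.1962 0.0641] 7
257 [0.4269 0.1879 0.0607] 10
263 [0.4266 0.1791 0.0612] 11
269 [0.4275 0.1702 0.0644] 6
275 [0.4285 0.1615 0.0644] 7
281 [0.4294 0.1528 0.0646] 6
287 [0.4303 0.1441 0.0633] 9
293 [0.4313 0.1354 0.063 ] 8
```

Emit:
step_arm(plan=[{"rz": 0.0692,"claw": 0.45},{"rz": 0.0692,"claw": 0.45},{"rz": 0.0692,"claw": 0.45},{"rz": 0.0692,"claw": 0.45},{"rz": 0.0692,"claw": 0.45},{"rz": 0.0692,"claw": 0.45},{"rz": 0.0692,"claw": 0.45},{"rz": 0.0692,"claw": 0.45},{"rz": 0.0692,"claw": 0.45},{"rz": 0.0692,"claw": 0.45}], grip_force=6)

```text
$.plan[0]: bad value
```

Emit:
step_arm(plan=[{"dx": -0.3,"dy": 0.125,"claw": 0.45},{"dx": -0.3,"dy": 0.125,"claw": 0.45},{"dx": -0.3,"dy": 0.125,"claw": 0.45},{"dx": -0.3,"dy": 0.125,"claw": 0.45},{"dx": -0.3,"dy": 0.125,"claw": 0.45},{"dx": -0.3,"dy": 0.125,"claw": 0.45},{"dx": -0.3,"dy": 0.125,"claw": 0.45},{"dx": -0.3,"dy": 0.125,"claw": 0.45},{"dx": -0.3,"dy": 0.125,"claw": 0.45},{"dx": -0.3,"dy": 0.125,"claw": 0.45}])

```text
$.plan[0]: bad value
```

Emit:
step_arm(plan=[{"dx": -0.3,"dy": 0.125,"claw": 0.45},{"dx": -0.3,"dy": 0.125,"claw": 0.45},{"dx": -0.3,"dy": 0.125,"claw": 0.45},{"dx": -0.3,"dy": 0.125,"dz": 0.1,"claw": 0.45},{"dx": -0.2,"dy": 0.125,"dz": 0.2,"claw": 0.45},{"dz": 0.2,"claw": 0.45},{"dz": 0.2,"claw": 0.45},{"claw": 0.45},{"claw": 0.45}])

```text
$.plan[0]: bad value
```

Emit:
step_arm(plan=[{"dx": 0,"dy": 0,"dz": 0,"rx": 0,"ry": 0,"rz": 0.0692,"claw": 0.45},{"dx": 0,"dy": 0,"dz": 0,"rx": 0,"ry": 0,"rz": 0.0692,"claw": 0.45},{"dx": 0,"dy": 0,"dz": 0,"rx": 0,"ry": 0,"rz": 0.0692,"claw": 0.45},{"dx": 0,"dy": 0,"dz": 0,"rx": 0,"ry": 0,"rz": 0.0692,"claw": 0.45},{"dx": 0,"dy": 0,"dz": 0,"rx": 0,"ry": 0,"rz": 0.0692,"claw": 0.45},{"dx": 0,"dy": 0,"dz": 0,"rx": 0,"ry": 0,"rz": 0.0692,"claw": 0.45},{"dx": 0,"dy": 0,"dz": 0,"rx": 0,"ry": 0,"rz": 0.0692,"claw": 0.45},{"dx": 0,"dy": 0,"dz": 0,"rx": 0,"ry": 0,"rz": 0.0692,"claw": 0.45},{"dx": 0,"dy": 0,"dz": 0,"rx": 0,"ry": 0,"rz": 0.0692,"claw": 0.45},{"dx": 0,"dy": 0,"dz": 0,"rx": 0,"ry": 0,"rz": 0.0692,"claw": 0.45}], grip_force=6)

```text
time_s: 1.5
ee_pos: [0.2034, 0.511, 0.2225]
eef_rot: [-3.142, 0.0, 1.671]
force: [0.1, 0.3, -0.8]
grip_width: 0.0518
grip_force: 0.0
```

Emit:
step_arm(plan=[{"dx": -0.3,"dy": 0.125,"dz": 0,"rx": 0,"ry": 0,"rz": 0,"claw": 0.45},{"dx": -0.3,"dy": 0.125,"dz": 0,"rx": 0,"ry": 0,"rz": 0,"claw": 0.45},{"dx": -0.3,"dy": 0.125,"dz": 0,"rx": 0,"ry": 0,"rz": 0,"claw": 0.45},{"dx": -0.3,"dy": 0.125,"dz": 0,"rx": 0,"ry": 0,"rz": 0,"claw": 0.45},{"dx": -0.3,"dy": 0.125,"dz": 0,"rx": 0,"ry": 0,"rz": 0,"claw": 0.45},{"dx": -0.3,"dy": 0.125,"dz": 0,"rx": 0,"ry": 0,"rz": 0,"claw": 0.45},{"dx": -0.3,"dy": 0.125,"dz": 0,"rx": 0,"ry": 0,"rz": 0,"claw": 0.45},{"dx": -0.3,"dy": 0.125,"dz": 0,"rx": 0,"ry": 0,"rz": 0,"claw": 0.45},{"dx": -0.3,"dy": 0.125,"dz": 0,"rx": 0,"ry": 0,"rz": 0,"claw": 0.45},{"dx": -0.3,"dy": 0.125,"dz": 0,"rx": 0,"ry": 0,"rz": 0,"claw": 0.45}])

```text
time_s: 2.5
ee_pos: [0.3596, 0.2245, 0.2226]
eef_rot: [3.141, -0.0, 1.676]
force: [0.4, 0.2, -0.6]
grip_width: 0.0512
grip_force: 0.0
```

Emit:
step_arm(plan=[{"dx": -0.3,"dy": 0.125,"dz": 0,"rx": 0,"ry": 0,"rz": 0,"claw": 0.45},{"dx": -0.3,"dy": 0.125,"dz": 0,"rx": 0,"ry": 0,"rz": 0,"claw": 0.45},{"dx": -0.3,"dy": 0.125,"dz": 0,"rx": 0,"ry": 0,"rz": 0,"claw": 0.45},{"dx": -0.3,"dy": 0.125,"dz": 0.1,"rx": 0,"ry": 0,"rz": 0,"claw": 0.45},{"dx": -0.2,"dy": 0.125,"dz": 0.2,"rx": 0,"ry": 0,"rz": 0,"claw": 0.45},{"dx": 0,"dy": 0,"dz": 0.2,"rx": 0,"ry": 0,"rz": 0,"claw": 0.45},{"dx": 0,"dy": 0,"dz": 0.2,"rx": 0,"ry": 0,"rz": 0,"claw": 0.45},{"dx": 0,"dy": 0,"dz": 0,"rx": 0,"ry": 0,"rz": 0,"claw": 0.45},{"dx": 0,"dy": 0,"dz": 0,"rx": 0,"ry": 0,"rz": 0,"claw": 0.45}])

```text
time_s: 3.4
ee_pos: [0.4361, 0.0931, 0.153]
eef_rot: [3.142, 0.0, 1.676]
force: [0.2, -0.1, -0.2]
grip_width: 0.0516
grip_force: 0.0
```

Run:
```python
from station import viewer,telemetry
import cv2,numpy as np
o=telemetry.get_obs();p=viewer.camera("wrist");cv2.imwrite("pics/w1.png",p["img"][:,:,::-1])
T=p["tool_from_camera"];print(o["ee_pos"],o["eef_rot"],np.round(T,3))
# project expected world points
from scipy.spatial.transform import Rotation as Ro
Rt=Ro.from_euler("xyz",o["eef_rot"]).as_matrix()
O=np.array([.4664,.0932,0]);C=Ro.from_euler("z",.1045).as_matrix()
for n,c in dict(boss=(-.03,.02,.064),pivot=(-.03,-.13,.063),grasp=(-.03,0,.063),shorttip=(-.03,.05,.064)).items():
    w=O+C@np.array(c);t=Rt.T@(w-o["ee_pos"]);q=np.linalg.inv(T)@np.r_[t,1]
    th=np.arctan2(np.hypot(q[0],q[1]),q[2]);k=p["fx"]*th/np.hypot(q[0],q[1]);print(n,q[0]*k+p["cx"],q[1]*k+p["cy"])
```

```text
[0.43611713 0.09314286 0.15302722] [3.14154633e+00 2.77311971e-05 1.67595912e+00] [[-0.    -0.972 -0.235  0.068]
 [ 1.    -0.    -0.001 -0.   ]
 [ 0.    -0.235  0.972 -0.162]
 [ 0.     0.     0.     1.   ]]
boss 321.6971494499708 225.83850269044217
pivot 321.5377233235067 401.50642320857685
grasp 321.6767398855356 253.39010247098668
shorttip 321.7215484922703 182.38299497095136
```

View pics/w1.png

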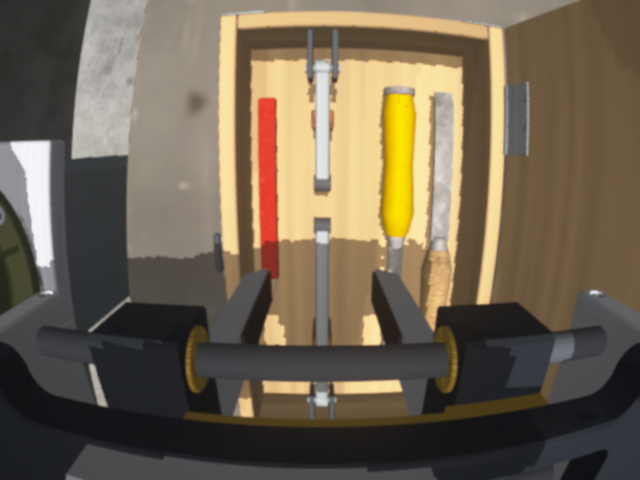

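The wrist view shows the stay centred between the fingers: boss at (322,225), short stay's tip at (322,183), pivot at (322,400). These match my projections, so I'll descend and grip.

Emit:
step_arm(plan=[{"dx": -0.02,"dy": 0,"dz": 0.2,"rx": 0,"ry": 0,"rz": 0,"claw": 0.45},{"dx": 0,"dy": 0,"dz": 0.2,"rx": 0,"ry": 0,"rz": 0,"claw": 0.45},{"dx": 0,"dy": 0,"dz": 0.2,"rx": 0,"ry": 0,"rz": 0,"claw": 0.45},{"dx": 0,"dy": 0,"dz": 0.2,"rx": 0,"ry": 0,"rz": 0,"claw": 0.45},{"dx": 0,"dy": 0,"dz": 0.1,"rx": 0,"ry": 0,"rz": 0,"claw": 0.45},{"dx": 0,"dy": 0,"dz": 0,"rx": 0,"ry": 0,"rz": 0,"claw": 0.45}])

```text
time_s: 4.05
ee_pos: [0.4361, 0.0912, 0.0623]
eef_rot: [-3.141, 0.0, 1.676]
force: [0.3, -1.2, 0.9]
grip_width: 0.0515
grip_force: 0.0
```

Emit:
step_arm(plan=[{"dx": 0,"dy": 0,"dz": 0,"rx": 0,"ry": 0,"rz": 0,"claw": 1},{"dx": 0,"dy": 0,"dz": 0,"rx": 0,"ry": 0,"rz": 0,"claw": 1},{"dx": 0,"dy": 0,"dz": 0,"rx": 0,"ry": 0,"rz": 0,"claw": 1},{"dx": 0,"dy": 0,"dz": 0,"rx": 0,"ry": 0,"rz": 0,"claw": 1},{"dx": 0,"dy": 0,"dz": 0,"rx": 0,"ry": 0,"rz": 0,"claw": 1},{"dx": 0,"dy": 0,"dz": 0,"rx": 0,"ry": 0,"rz": 0,"claw": 1}], grip_force=6)

```text
time_s: 4.65
ee_pos: [0.4367, 0.0911, 0.0627]
eef_rot: [3.14, -0.0, 1.676]
force: [2.6, 0.8, -0.2]
grip_width: 0.0102
grip_force: 6.0
```

Emit:
step_arm(plan=[{"dx": -0.009,"dy": 0,"dz": -0.111,"rx": 0,"ry": 0,"rz": 0,"claw": 1},{"dx": -0.018,"dy": 0,"dz": -0.11,"rx": 0,"ry": 0,"rz": 0,"claw": 1},{"dx": -0.027,"dy": 0,"dz": -0.108,"rx": 0,"ry": 0,"rz": 0,"claw": 1},{"dx": -0.036,"dy": 0,"dz": -0.105,"rx": 0,"ry": 0,"rz": 0,"claw": 1},{"dx": -0.045,"dy": 0,"dz": -0.102,"rx": 0,"ry": 0,"rz": 0,"claw": 1},{"dx": -0.054,"dy": 0,"dz": -0.098,"rx": 0,"ry": 0,"rz": 0,"claw": 1},{"dx": -0.062,"dy": 0,"dz": -0.093,"rx": 0,"ry": 0,"rz": 0,"claw": 1},{"dx": -0.07,"dy": 0,"dz": -0.087,"rx": 0,"ry": 0,"rz": 0,"claw": 1},{"dx": -0.077,"dy": 0,"dz": -0.081,"rx": 0,"ry": 0,"rz": 0,"claw": 1},{"dx": -0.083,"dy": 0,"dz": -0.074,"rx": 0,"ry": 0,"rz": 0,"claw": 1}])

```text
time_s: 5.65
ee_pos: [0.4416, 0.0429, 0.1605]
eef_rot: [3.14, -0.0, 1.676]
force: [5.4, 1.3, -0.6]
grip_width: 0.0098
grip_force: 6.0
```

Emit:
step_arm(plan=[{"dx": -0.089,"dy": 0,"dz": -0.067,"rx": 0,"ry": 0,"rz": 0,"claw": 1},{"dx": -0.095,"dy": 0,"dz": -0.059,"rx": 0,"ry": 0,"rz": 0,"claw": 1},{"dx": -0.099,"dy": 0,"dz": -0.051,"rx": 0,"ry": 0,"rz": 0,"claw": 1},{"dx": -0.103,"dy": 0,"dz": -0.042,"rx": 0,"ry": 0,"rz": 0,"claw": 1},{"dx": -0.106,"dy": 0,"dz": -0.033,"rx": 0,"ry": 0,"rz": 0,"claw": 1},{"dx": -0.109,"dy": 0,"dz": -0.024,"rx": 0,"ry": 0,"rz": 0,"claw": 1},{"dx": -0.11,"dy": 0,"dz": -0.015,"rx": 0,"ry": 0,"rz": 0,"claw": 1},{"dx": -0.111,"dy": 0,"dz": -0.005,"rx": 0,"ry": 0,"rz": 0,"claw": 1},{"dx": -0.111,"dy": 0,"dz": 0.004,"rx": 0,"ry": 0,"rz": 0,"claw": 1},{"dx": -0.111,"dy": 0,"dz": 0.014,"rx": 0,"ry": 0,"rz": 0,"claw": 1}])

```text
time_s: 6.65
ee_pos: [0.4525, -0.0616, 0.188]
eef_rot: [3.14, 0.001, 1.676]
force: [2.3, -1.4, 9.7]
grip_width: 0.008
grip_force: 6.4
```

Run:
```python
from station import viewer,telemetry
import cv2
o=telemetry.get_obs();print(o["ee_pos"],o["force"])
p=viewer.camera("side");cv2.imwrite("pics/s2.png",cv2.resize(p["img"][100:340,200:520,::-1],(800,600)))
```

```text
[ 0.45248482 -0.06162401  0.18800543] [ 2.28008744 -1.41221867  9.68465011]
```

View pics/s2.png

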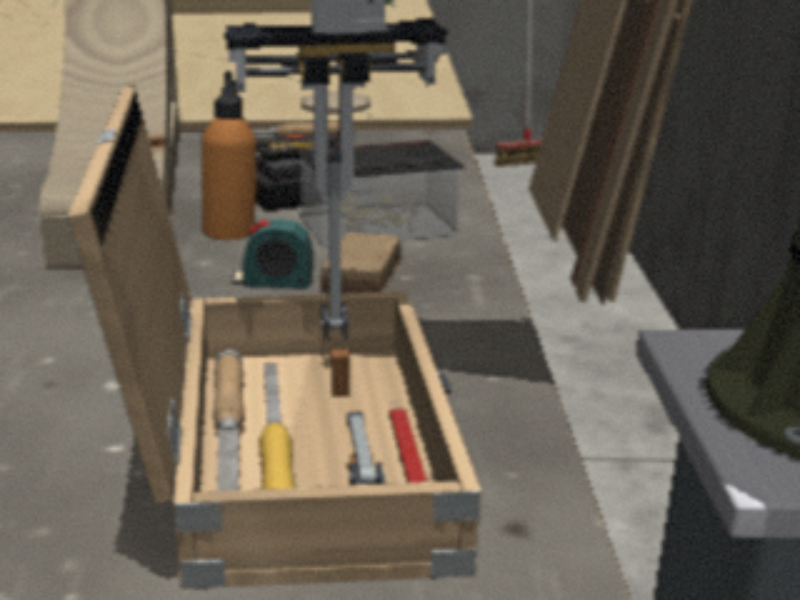

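The crop shows the stay upright in the fingers at (335,250), the short stay folded at (365,450), and the lid still back. Next I release and rise.

Emit:
step_arm(plan=[{"dx": 0,"dy": 0,"dz": 0,"rx": 0,"ry": 0,"rz": 0,"claw": 0.5},{"dx": 0,"dy": 0,"dz": 0,"rx": 0,"ry": 0,"rz": 0,"claw": 0.5},{"dx": 0,"dy": 0,"dz": 0,"rx": 0,"ry": 0,"rz": 0,"claw": 0.5},{"dx": 0,"dy": 0,"dz": 0,"rx": 0,"ry": 0,"rz": 0,"claw": 0.5},{"dx": 0,"dy": 0,"dz": 0,"rx": 0,"ry": 0,"rz": 0,"claw": 0.5},{"dx": 0,"dy": 0,"dz": -0.2,"rx": 0,"ry": 0,"rz": 0,"claw": 0.5},{"dx": 0,"dy": 0,"dz": -0.3,"rx": 0,"ry": 0,"rz": 0,"claw": 0.5},{"dx": 0,"dy": 0,"dz": -0.3,"rx": 0,"ry": 0,"rz": 0,"claw": 0.5},{"dx": 0,"dy": 0,"dz": -0.4,"rx": 0,"ry": 0,"rz": 0,"claw": 0.5},{"dx": 0,"dy": 0,"dz": -0.4,"rx": 0,"ry": 0,"rz": 0,"claw": 0.5}])

```text
time_s: 7.7
ee_pos: [0.4518, -0.0604, 0.3486]
eef_rot: [-3.141, -0.0, 1.676]
force: [0.8, -1.1, 0.5]
grip_width: 0.047
grip_force: 0.0
```

Run:
```python
from station import viewer,telemetry
import cv2
o=telemetry.get_obs();print(o["ee_pos"],o["force"],o["qpos"])
p=viewer.camera("side");cv2.imwrite("pics/s3.png",cv2.resize(p["img"][100:340,200:520,::-1],(800,600)))
```

```text
[ 0.45177723 -0.06039133  0.34859298] [ 0.78080571 -1.07623904  0.45299004] [-2.13237355e-01  1.68929287e-02  1.55884650e+00 -6.36959204e-05
  1.56637676e+00 -3.18515600e-01]
```

View pics/s3.png

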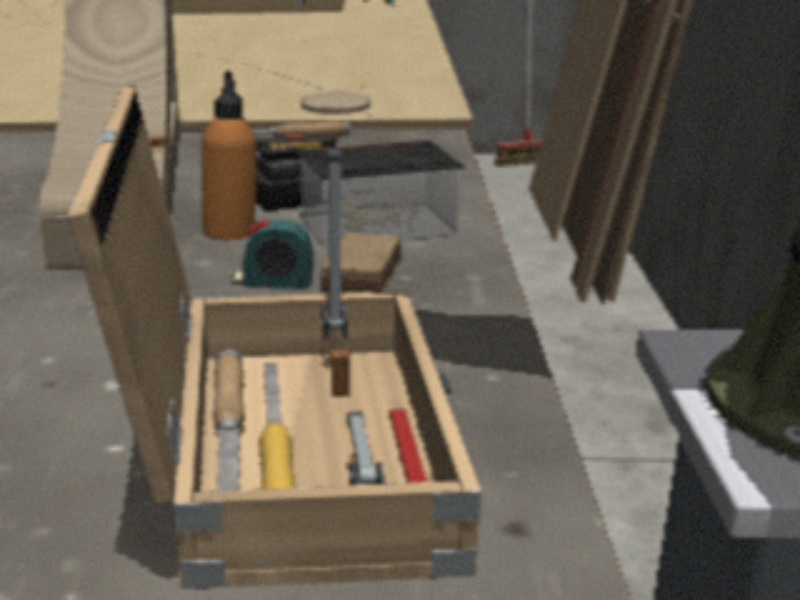

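The stay is standing on its stop at (335,230). I'll move over and behind the lid with closed fingers.

Emit:
step_arm(plan=[{"dx": 0.1,"dy": 0.2,"dz": 0,"rx": 0,"ry": 0,"rz": 0,"claw": 1},{"dx": 0.1,"dy": 0.25,"dz": 0,"rx": 0,"ry": 0,"rz": 0,"claw": 1},{"dx": 0.1,"dy": 0.25,"dz": 0,"rx": 0,"ry": 0,"rz": 0,"claw": 1},{"dx": 0.1,"dy": 0.25,"dz": 0,"rx": 0,"ry": 0,"rz": 0,"claw": 1},{"dx": 0.1,"dy": 0.25,"dz": 0,"rx": 0,"ry": 0,"rz": 0,"claw": 1},{"dx": 0.1,"dy": 0.25,"dz": 0,"rx": 0,"ry": 0,"rz": 0,"claw": 1},{"dx": 0.1,"dy": 0.25,"dz": 0,"rx": 0,"ry": 0,"rz": 0,"claw": 1},{"dx": 0.1,"dy": 0.25,"dz": 0,"rx": 0,"ry": 0,"rz": 0,"claw": 1},{"dx": 0.1,"dy": 0.25,"dz": 0,"rx": 0,"ry": 0,"rz": 0,"claw": 1},{"dx": 0,"dy": 0,"dz": 0,"rx": 0,"ry": 0,"rz": 0,"claw": 1}])

```text
time_s: 8.75
ee_pos: [0.663, 0.0534, 0.3448]
eef_rot: [-3.139, -0.0, 1.677]
force: [-0.5, -0.6, 0.9]
grip_width: 0.0005
grip_force: 0.0
```

Emit:
step_arm(plan=[{"dx": 0,"dy": 0,"dz": 0.2,"rx": 0,"ry": 0,"rz": 0,"claw": 1},{"dx": 0,"dy": 0,"dz": 0.3,"rx": 0,"ry": 0,"rz": 0,"claw": 1},{"dx": 0,"dy": 0,"dz": 0.3,"rx": 0,"ry": 0,"rz": 0,"claw": 1},{"dx": 0,"dy": 0,"dz": 0.15,"rx": 0,"ry": 0,"rz": 0,"claw": 1},{"dx": 0,"dy": -0.1,"dz": 0,"rx": 0,"ry": 0,"rz": 0,"claw": 1},{"dx": 0,"dy": -0.1,"dz": 0,"rx": 0,"ry": 0,"rz": 0,"claw": 1},{"dx": 0,"dy": -0.05,"dz": 0,"rx": 0,"ry": 0,"rz": 0,"claw": 1},{"dx": 0,"dy": -0.05,"dz": 0,"rx": 0,"ry": 0,"rz": 0,"claw": 1},{"dx": 0,"dy": -0.05,"dz": 0,"rx": 0,"ry": 0,"rz": 0,"claw": 1},{"dx": 0,"dy": -0.05,"dz": 0,"rx": 0,"ry": 0,"rz": 0,"claw": 1}])

```text
time_s: 9.75
ee_pos: [0.6215, 0.0477, 0.2523]
eef_rot: [3.141, 0.0, 1.676]
force: [1.7, -0.3, 1.3]
grip_width: 0.0007
grip_force: 0.6
```

Emit:
step_arm(plan=[{"dx": 0,"dy": -0.05,"dz": 0,"rx": 0,"ry": 0,"rz": 0,"claw": 1},{"dx": 0,"dy": -0.05,"dz": 0,"rx": 0,"ry": 0,"rz": 0,"claw": 1},{"dx": 0,"dy": -0.05,"dz": 0,"rx": 0,"ry": 0,"rz": 0,"claw": 1},{"dx": 0,"dy": -0.05,"dz": 0,"rx": 0,"ry": 0,"rz": 0,"claw": 1},{"dx": 0,"dy": -0.05,"dz": 0,"rx": 0,"ry": 0,"rz": 0,"claw": 1},{"dx": 0,"dy": -0.05,"dz": 0,"rx": 0,"ry": 0,"rz": 0,"claw": 1},{"dx": 0,"dy": -0.05,"dz": 0,"rx": 0,"ry": 0,"rz": 0,"claw": 1}])

```text
time_s: 10.45
ee_pos: [0.5865, 0.0441, 0.2521]
eef_rot: [-3.142, 0.0, 1.676]
force: [0.7, 0.8, 1.2]
grip_width: 0.0007
grip_force: 0.3
```

Run:
```python
from station import viewer,telemetry
import cv2
o=telemetry.get_obs();print(o["ee_pos"],o["force"])
p=viewer.camera("side");cv2.imwrite("pics/s4.png",cv2.resize(p["img"][100:340,200:520,::-1],(800,600)))
```

```text
[0.58652204 0.04409024 0.25213121] [0.70579415 0.83546859 1.16231256]
```

View pics/s4.png

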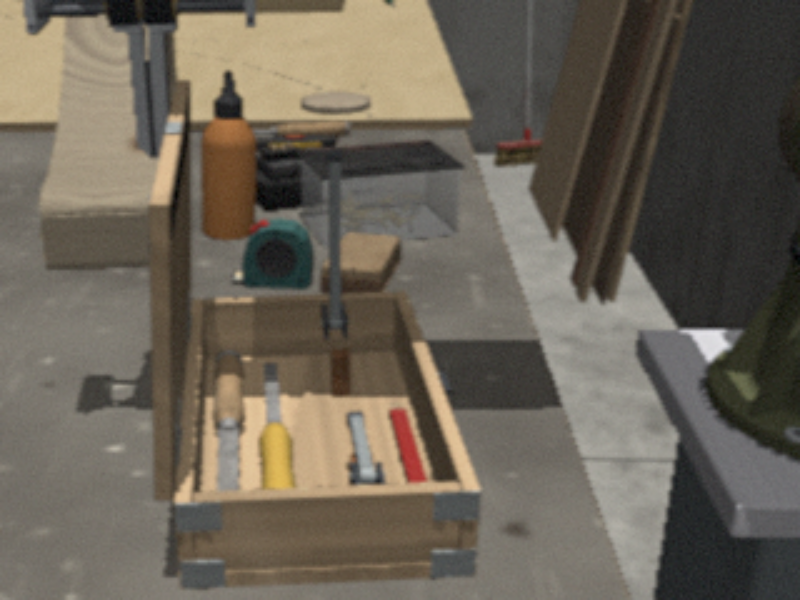

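The lid is about upright, its edge running vertically at x≈165–185. I'll push it a little further and then let it sink.

Emit:
step_arm(plan=[{"dx": 0,"dy": -0.05,"dz": 0,"rx": 0,"ry": 0,"rz": 0,"claw": 1},{"dx": 0,"dy": -0.05,"dz": 0,"rx": 0,"ry": 0,"rz": 0,"claw": 1},{"dx": 0,"dy": -0.05,"dz": 0,"rx": 0,"ry": 0,"rz": 0,"claw": 1},{"dx": 0,"dy": -0.05,"dz": 0,"rx": 0,"ry": 0,"rz": 0,"claw": 1},{"dx": 0,"dy": 0,"dz": 0,"rx": 0,"ry": 0,"rz": 0,"claw": 1},{"dx": 0,"dy": 0,"dz": 0,"rx": 0,"ry": 0,"rz": 0,"claw": 1},{"dx": 0,"dy": 0,"dz": 0,"rx": 0,"ry": 0,"rz": 0,"claw": 1},{"dx": 0,"dy": 0,"dz": 0,"rx": 0,"ry": 0,"rz": 0,"claw": 1},{"dx": 0,"dy": 0,"dz": 0,"rx": 0,"ry": 0,"rz": 0,"claw": 1},{"dx": 0,"dy": 0,"dz": 0,"rx": 0,"ry": 0,"rz": 0,"claw": 1}])

```text
time_s: 11.5
ee_pos: [0.5671, 0.042, 0.2521]
eef_rot: [-3.141, -0.0, 1.676]
force: [-0.2, 0.4, 0.1]
grip_width: 0.0003
grip_force: 0.0
```

Emit:
step_arm(plan=[{"dx": 0,"dy": 0.1,"dz": 0,"rx": 0,"ry": 0,"rz": 0,"claw": 1},{"dx": 0,"dy": 0.1,"dz": -0.1,"rx": 0,"ry": 0,"rz": 0,"claw": 1},{"dx": 0,"dy": 0,"dz": -0.3,"rx": 0,"ry": 0,"rz": 0,"claw": 1},{"dx": 0,"dy": 0,"dz": -0.3,"rx": 0,"ry": 0,"rz": 0,"claw": 1},{"dx": 0,"dy": 0,"dz": -0.2,"rx": 0,"ry": 0,"rz": 0,"claw": 1},{"dx": 0,"dy": 0,"dz": 0,"rx": 0,"ry": 0,"rz": 0,"claw": 1},{"dx": 0,"dy": 0,"dz": 0,"rx": 0,"ry": 0,"rz": 0,"claw": 1},{"dx": 0,"dy": 0,"dz": 0,"rx": 0,"ry": 0,"rz": 0,"claw": 1},{"dx": 0,"dy": 0,"dz": 0,"rx": 0,"ry": 0,"rz": 0,"claw": 1},{"dx": 0,"dy": 0,"dz": 0,"rx": 0,"ry": 0,"rz": 0,"claw": 1}])

```text
time_s: 12.5
ee_pos: [0.5869, 0.0441, 0.3414]
eef_rot: [-3.14, -0.0, 1.676]
force: [-0.7, -0.4, -0.4]
grip_width: 0.0006
grip_force: 0.0
```

Emit:
step_arm(plan=[{"dx": 0,"dy": 0,"dz": 0,"rx": 0,"ry": 0,"rz": 0,"claw": 1},{"dx": 0,"dy": 0,"dz": 0,"rx": 0,"ry": 0,"rz": 0,"claw": 1},{"dx": 0,"dy": 0,"dz": 0,"rx": 0,"ry": 0,"rz": 0,"claw": 1},{"dx": 0,"dy": 0,"dz": 0,"rx": 0,"ry": 0,"rz": 0,"claw": 1},{"dx": 0,"dy": 0,"dz": 0,"rx": 0,"ry": 0,"rz": 0,"claw": 1},{"dx": 0,"dy": 0,"dz": 0,"rx": 0,"ry": 0,"rz": 0,"claw": 1},{"dx": 0,"dy": 0,"dz": 0,"rx": 0,"ry": 0,"rz": 0,"claw": 1},{"dx": 0,"dy": 0,"dz": 0,"rx": 0,"ry": 0,"rz": 0,"claw": 1},{"dx": 0,"dy": 0,"dz": 0,"rx": 0,"ry": 0,"rz": 0,"claw": 1},{"dx": 0,"dy": 0,"dz": 0,"rx": 0,"ry": 0,"rz": 0,"claw": 1}])

```text
time_s: 13.5
ee_pos: [0.587, 0.0441, 0.3422]
eef_rot: [3.142, 0.0, 1.676]
force: [-0.4, -0.4, 0.2]
grip_width: 0.0004
grip_force: 0.0
```

Run:
```python
from station import viewer,telemetry
import cv2
o=telemetry.get_obs();print(o["ee_pos"],o["force"])
p=viewer.camera("side");cv2.imwrite("pics/s5.png",cv2.resize(p["img"][100:340,200:520,::-1],(800,600)))
```

```text
[0.58695523 0.04412935 0.34216984] [-0.36840402 -0.36456417  0.20866566]
```

View pics/s5.png

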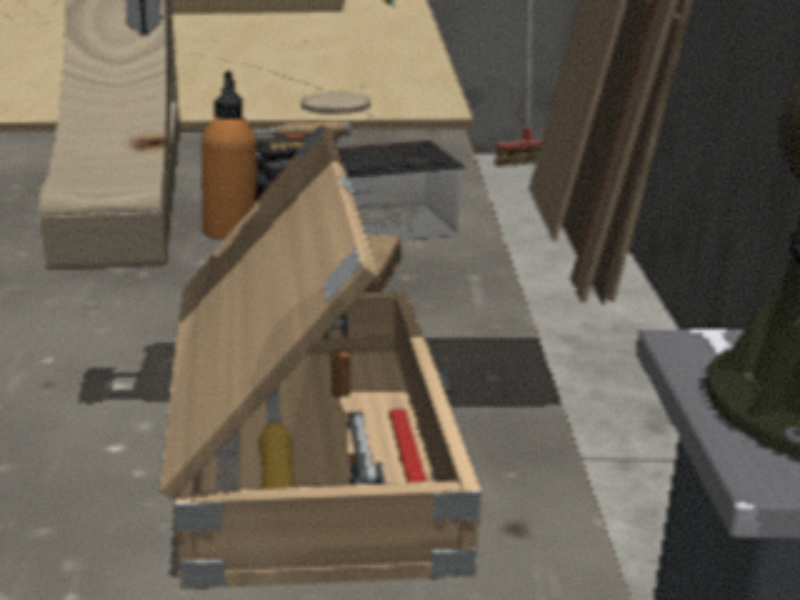

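The lid is propped at about 45°, from (170,485) to (365,270), and the short stay is still folded. I'll check the angle and that it is still.

Emit:
step_arm(plan=[{"dx": 0,"dy": 0.1,"dz": 0,"rx": 0,"ry": 0,"rz": 0,"claw": 1},{"dx": 0,"dy": 0,"dz": 0,"rx": 0,"ry": 0,"rz": 0,"claw": 1},{"dx": 0,"dy": 0,"dz": 0,"rx": 0,"ry": 0,"rz": 0,"claw": 1},{"dx": 0,"dy": 0,"dz": 0,"rx": 0,"ry": 0,"rz": 0,"claw": 1},{"dx": 0,"dy": 0,"dz": 0,"rx": 0,"ry": 0,"rz": 0,"claw": 1},{"dx": 0,"dy": 0,"dz": 0,"rx": 0,"ry": 0,"rz": 0,"claw": 1},{"dx": 0,"dy": 0,"dz": 0,"rx": 0,"ry": 0,"rz": 0,"claw": 1},{"dx": 0,"dy": 0,"dz": 0,"rx": 0,"ry": 0,"rz": 0,"claw": 1},{"dx": 0,"dy": 0,"dz": 0,"rx": 0,"ry": 0,"rz": 0,"claw": 1},{"dx": 0,"dy": 0,"dz": 0,"rx": 0,"ry": 0,"rz": 0,"claw": 1}])

```text
time_s: 14.55
ee_pos: [0.5969, 0.0452, 0.3421]
eef_rot: [-3.142, 0.0, 1.676]
force: [0.0, 0.5, -0.8]
grip_width: 0.0007
grip_force: 0.0
```

Run:
```python
from h import *
from station import viewer
def ang():
    W=cloud(viewer.camera("top")).reshape(-1,3);d=W[:,:2]-[.4664,.0932]
    c,s=np.cos(.1045),np.sin(.1045);x=d@[c,s];y=d@[-s,c];z=W[:,2]
    m=(abs(y)<.15)&(x>-.02)&(x<.09)&(z>.09)&(z<.24)
    # keep plane points
    k=np.polyfit(x[m],z[m],1)
    for _ in range(8):
        q=abs(z[m]-np.polyval(k,x[m]))<.008; k=np.polyfit(x[m][q],z[m][q],1)
    return q.sum(),m.sum(),np.arctan(-k[0])
for _ in range(4):print(ang())
```

```text
(np.int64(9024), np.int64(9024), np.float64(0.856128888783707))
(np.int64(9037), np.int64(9037), np.float64(0.856193211767982))
(np.int64(9028), np.int64(9028), np.float64(0.8562958574714338))
(np.int64(9030), np.int64(9030), np.float64(0.8560809802691408))
```

The lid is at rest at 0.856 rad and the arm is clear.

```bash
python3 -c "
from station import hand_in;print(hand_in())"
```

```text
the job is handed in; nothing more can be done
None
```

The job is handed in: the long stay is fully up, the lid rests still on it at a measured 0.856 rad, the short stay is folded down, and the arm is clear; `hand_in()` returned no verdict.

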